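Wake the counter scanner and show it the ticket book

TASK

Wake the scanner that is clamped on its side on the counter: squeeze its trigger all the way in against the grip, then let it spring right back. Then draw the ticket book out of its slanted holder and hold it up straight and still, facing the scanner square on, with the middle of its cover (the printed side) about 10 cm in front of the middle of the scanner's window. Finish while still holding it there in the gripper, the book touching nothing else, and leave the other things on the counter where they are.

Things in the scene. Friction and masses are not known exactly. Their poses are not given: they have to be found in the camera images.
- scanner: Grey pistol-shaped hand scanner lying on its side, clamped on a fixed stand. Origin on the counter under the middle of its head; z up; y is the way it looks; its grip points along -x. Head: 54 mm in x, y -55 to +76, z 117 to 185 mm. Stand's foot: x -105 to +45, y -55 to +45 mm, 12 mm high. The trigger is beside the grip on its +y side.
- window (a point): The middle of the scanner's window, at (0, 77, 150) mm in the scanner's frame; same axes as scanner: y looks straight out of the window, z up.
- grip (a point): The middle of the scanner's fixed grip at the place to squeeze, (-75, -15, 150) mm in the scanner's frame, same axes. The grip is a bar 30 mm thick (y -30 to 0), 32 mm high (z 134 to 166), from x = -19 to -134 mm; open air above it, beside it and below it down to the stand's foot.
- trigger (a joint): The scanner's black trigger: lever 62 mm long, 10 mm thick, z 138 to 162 mm; upright hinge at (-28, 7) mm in the scanner's frame. 0 rad = sprung out; 0.30 rad = fully in, at its stop, parallel to the grip, outer face at y = +12 mm. At the pad it takes 2 N to start, 7 N when fully in, and it springs back. Grip and trigger together: 42 mm when in, 56 mm at rest.
- trigger_pad (a point): The middle of the trigger where a finger presses it, 47 mm from its hinge; at rest at about (-73, 21, 150) mm in the scanner's frame, squeezed at (-75, 7, 150) mm.
- holder: Black one-pocket desk holder, fixed. Origin on the counter under it, z up; its front faces -x (the robot, give or take its yaw). The pocket leans back 0.60 rad from upright, top away from the robot (+x); 109 mm wide, 22 mm deep, front lip 40 mm and back plate 85 mm up the slope from the pocket floor. Foot 135 x 116 mm.
- ticket_book: Stiff white pad 152 x 102 x 17 mm (x, y, z), 0.12 kg, dark band along its +x end. Origin in the middle of its back face; x along its length, z out of the printed cover. Starts in the holder, +x end up, cover towards the robot, leaning back 0.60 rad; its upper 67 mm stand free of the holder. It draws out up the slope, along its x.
- cover (a point): The middle of the book's printed cover, 17 mm from its origin along its z.
- calculator: Grey desk calculator, 120 x 70 x 16 mm, lying on the counter; origin at the middle of its underside. Bystander.
- service_bell: Chrome desk bell, 83 mm across, 58 mm high; origin at the middle of its underside. Bystander.
- label_block: White block of labels, 35 x 70 x 31 mm; origin at the middle of its underside. Bystander.
- tape_measure: Rolled yellow tape measure, 54 x 49 x 18 mm; origin at the middle of its underside. Bystander.

How it is judged:
By the outcome, as a careful person would: the job done as asked, in the order asked, and still so for the second after the job is handed in, while the arm keeps its last pose, push and grip.
It also fails if it takes over 45 s, if anything falls off the work surface, if the arm or the gripper's body presses on something with over 40 N, if the wrist force passes 120 N, or if a joint passes its speed limit or range.

ROBOT

A 6-joint arm with a two-finger parallel gripper is mounted at the origin on the work surface; the furniture and walls round the work are solid. World frame = base frame: x ahead of the robot, y to its left, z up, the work surface at z = 0. Lengths are in m, angles in degrees, forces in N, time in s.
With the tool pointing down it reaches from about 0.325 to 0.85 m from the base axis. Payload 15.5 kg.
Tool frame: the origin (TCP) lies midway between the tips of the shut fingers; the grasp point (between the pads) lies 19 mm behind it; z points along the fingers, y is the line along which they close (so a half turn about z gives the same grasp; the last joint's range is limited). The gripper opens to 91 mm and grips with 3 to 60 N. Pads are 32 mm wide; open, the fingers measure 118 mm over their backs; the gripper's body (76 mm by 178 mm) begins 60 mm behind the grasp point.
Start: joints at [68.955, 28.281, 77.091, -0, 74.628, -5.472], TCP at [0.168, 0.602, 0.182] pointing down, gripper open.
Joint ranges: [-166.48, 166.48], [-47.26, 123.95], [12.59, 153.08], [-70.14, 250.14], [6.76, 159.57], [-176.63, 176.63]. Speed limits (degrees/s): [108.29, 108.29, 147.25, 172.46, 172.46, 172.46].

INTERFACE

Orientations are given as a 3x3 rotation matrix whose columns are the frame's x, y, z axes.
In Python, from bench import ctrl gives the robot as it stands. The module is installed in compiled form; this text tells all that it offers. Calls block until the motion is done:
- ctrl.goto(position, orientation): joint-space move of the TCP to a pose.
- ctrl.move_l(position, vel=0.15, ori=None, contact_N=None): straight line of the TCP; ori=None keeps the orientation; vel is the mean speed in m/s. With contact_N (N) it stops when the force on the tool has changed by that much, and returns True; else False.
- ctrl.movej(angles): joint-space move.
- ctrl.command_gripper(opening): opening from 0.0 (shut) to 1.0 (fully open); the grip force is fixed at half the most; returns when the fingers have stopped.
- ctrl.sleep(seconds).
- ctrl.ik(position, orientation): joint angles nearest the present ones, or None.
- ctrl.read_camera(name): name is "scene" or "top" or "wrist"; returns the picture (480x640x3 uint8, blue, green, red); there is no depth.
- ctrl.camera_params(name): a dict with "fx", "fy", "cx", "cy" (pixels), "pose" (4x4, takes a point from camera to world coordinates); the wrist camera has in their place "T_tool_cam" (4x4, takes a point from camera to tool coordinates, whose origin is the TCP and whose axes are the flange's). Camera axes: x right, y up, looking along -z (the intrinsics and any distortion apply to the point x, -y, -z); pixel columns grow to the right and rows downward; lengths in m; the calibration is good to about 2 mm. A picture is of the moment at which its call begins: read the wrist's pose just before it. camera_params takes no time and is no camera call.
A pose or a line that the arm cannot do raises ctrl.MotionError and nothing moves.
- ctrl.sign_off(): hands the job in; it is judged then, once.
Readings, each from a call of its own:
- ctrl.current_t(): time.
- ctrl.current_q(): joint angles.
- ctrl.current_dq(): joint speeds.
- ctrl.current_effort(): joint torques, N m.
- ctrl.current_tool_pos(): TCP position.
- ctrl.current_eef_rot(): TCP orientation.
- ctrl.current_contact_force(): force on the tool from outside, world axes, zero at the start.
- ctrl.current_wrist_torque(): the same for the moment, N m.
- ctrl.current_grip_width(): opening from 0.0 (shut) to 1.0 (fully open).
- ctrl.current_grasp_force(): force on a finger pad.
Only numpy, scipy, OpenCV 4.12 (cv2) and the standard library are available. Lean on these libraries where they do the work, as an engineer would, in place of code of your own. Each camera call takes 0.05 s, during which the arm holds its last target. There are 200 camera calls.

## Working session

There is one attempt and no reset: what is moved stays moved. The work goes in short steps, each a Python script; the robot and the scene stay as the last script left them, time stands still between calls to the robot, and variables do not carry over. Pictures are saved under pics/ and viewed, at most 10 in all, crops included, and the job is handed in when it is done.

```bash
mkdir -p pics; python3 - <<'E'
from bench import ctrl
import cv2,numpy as np
np.set_printoptions(precision=4,suppress=True)
for n in("scene","top"):
    cv2.imwrite(f"pics/{n}0.png",ctrl.read_camera(n)); print(n,ctrl.camera_params(n))
print(ctrl.camera_params("wrist"),ctrl.current_t(),ctrl.current_eef_rot())
E
```

```text
scene {'fx': 532.985079812363, 'fy': 532.985079812363, 'cx': 324.33317844847807, 'cy': 247.36005101740002, 'pose': array([[ 0.8932,  0.345 , -0.2883,  0.1857],
       [-0.4496,  0.676 , -0.5838, -0.7158],
       [-0.0065,  0.6511,  0.759 ,  0.9227],
       [ 0.    ,  0.    ,  0.    ,  1.    ]])}
top {'fx': 505.7672833114378, 'fy': 505.7672833114378, 'cx': 317.5305632789603, 'cy': 229.2888964438499, 'pose': array([[-0.0704,  0.9761, -0.2056,  0.2707],
       [-0.9975, -0.0678,  0.0196, -0.0724],
       [ 0.0052,  0.2064,  0.9784,  1.0211],
       [ 0.    ,  0.    ,  0.    ,  1.    ]])}
{'fx': 375.22450580526566, 'fy': 375.22450580526566, 'cx': 318.0162223919277, 'cy': 238.00714250127635, 'T_tool_cam': array([[ 0.0004,  0.963 ,  0.2694,  0.0757],
       [ 1.    , -0.0004, -0.0001,  0.001 ],
       [ 0.    ,  0.2694, -0.963 , -0.2024],
       [ 0.    ,  0.    ,  0.    ,  1.    ]])} 0.1 [[-0.9633  0.2684 -0.0004]
 [ 0.2684  0.9633 -0.001 ]
 [ 0.0001 -0.0011 -1.    ]]
```

View pics/scene0.png

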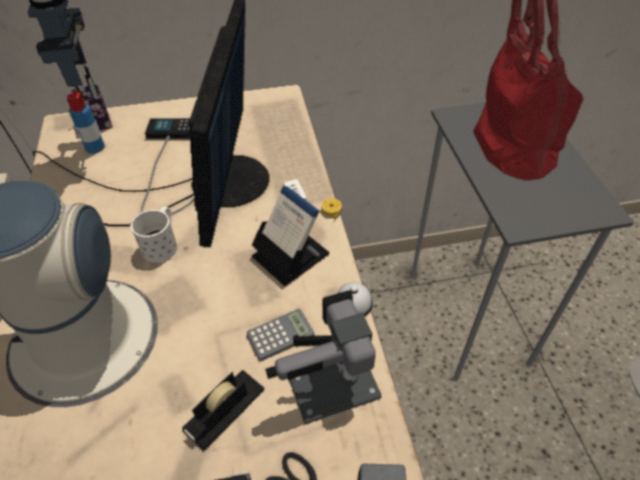

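View pics/top0.png

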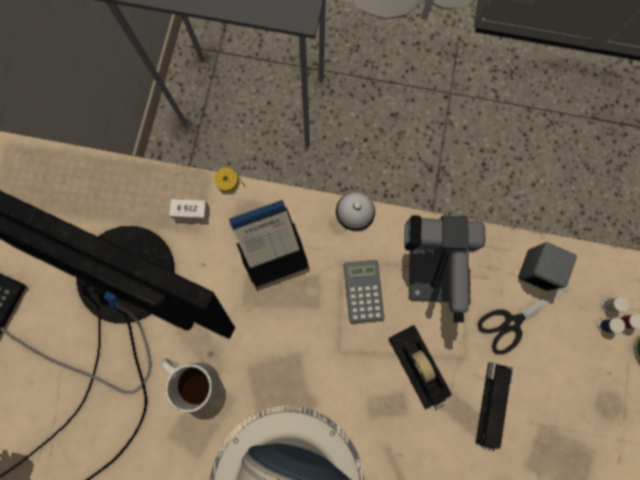

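Both views: the scanner is at the right of the top view (head about (405–483, 235), looking towards image left = +y; grip down to (460,315)). The holder and book are at about (270,245), and a tall monitor stands at (0–230, 200–330), between the start pose and the work. Next I'll enlarge both areas.

```bash
python3 - <<'E'
import cv2,numpy as np
t=cv2.imread("pics/top0.png");s=cv2.imread("pics/scene0.png")
def crop(im,x,y,w,h,k):
    c=cv2.resize(im[y:y+h,x:x+w],None,fx=k,fy=k,interpolation=cv2.INTER_CUBIC)
    for i in range(0,w,20): cv2.putText(c,str(x+i),(i*k,10),0,.35,(0,0,255),1);cv2.line(c,(i*k,0),(i*k,h*k),(0,0,255) if 0 else (0,160,255),1) if i%20==0 else 0
    for i in range(0,h,20): cv2.putText(c,str(y+i),(0,i*k+10),0,.35,(0,0,255),1);cv2.line(c,(0,i*k),(w*k,i*k),(0,160,255),1)
    return c
a=crop(t,390,200,110,130,4);b=crop(t,220,190,90,130,4)
cv2.imwrite("pics/c1.png",np.hstack([a,b])[:600])
a=crop(s,260,280,130,150,4)[:560];b=crop(s,240,170,70,150,4)[:560]
cv2.imwrite("pics/c2.png",np.hstack([a,b]))
E
```

```text
(no output)
```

View pics/c1.png

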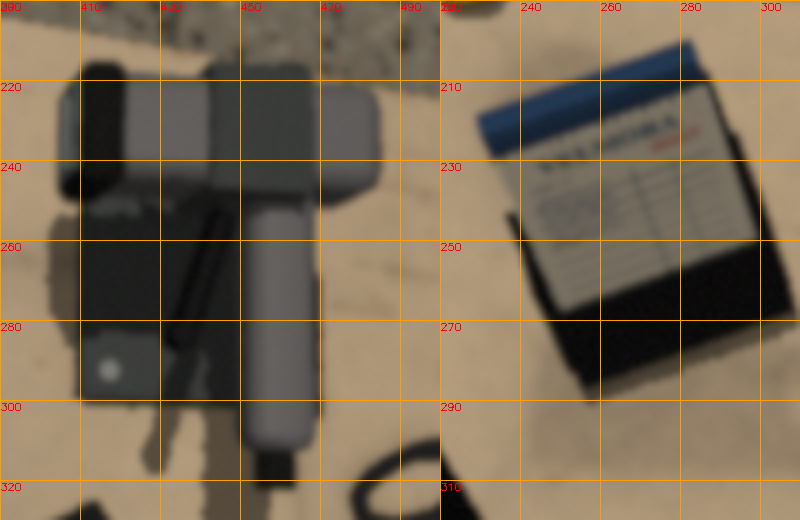

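View pics/c2.png

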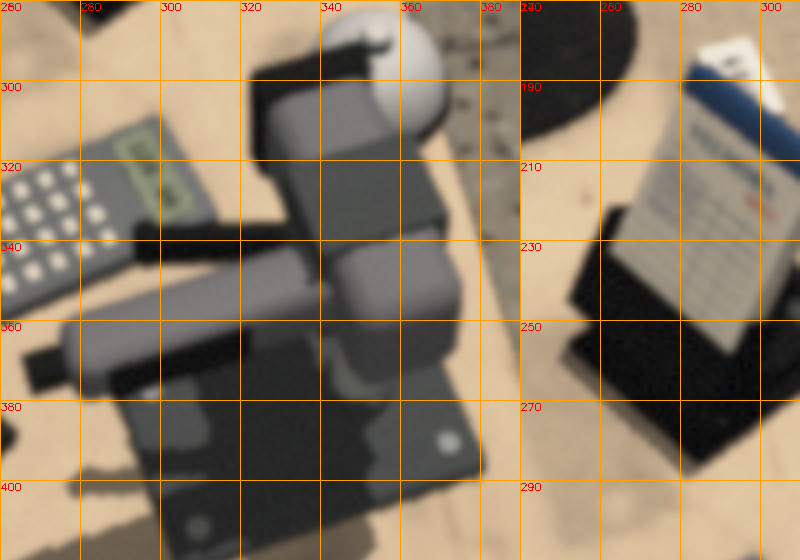

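Crops, in top-view pixels: scanner foot corner (410,300), grip axis (460.5,254)→(459,311), head ends at cols 406/485. Book top-edge corners are (229.5,219) and (282.5,200); in the scene view the book's top-left corner is (282,186) and the foot corner is (381,397). Now I'll fit the poses and overlay the models as a check.

```bash
cat > h.py <<'E'
import numpy as np,cv2,json
from bench import ctrl
from scipy.optimize import least_squares
np.set_printoptions(precision=4,suppress=True)
C={n:ctrl.camera_params(n) for n in("scene","top")}
def proj(n,P):
    c=C[n];q=(np.atleast_2d(P)-c["pose"][:3,3])@c["pose"][:3,:3]
    return np.c_[c["fx"]*q[:,0]/-q[:,2]+c["cx"],c["fy"]*-q[:,1]/-q[:,2]+c["cy"]]
def tri(a,b):
    f=lambda X:np.r_[proj("scene",X)[0]-a,proj("top",X)[0]-b]
    r=least_squares(f,[.5,0,.2]);return r.x,np.abs(r.fun).max()
def Rz(a):c,s=np.cos(a),np.sin(a);return np.array([[c,-s,0],[s,c,0],[0,0,1.]])
def scan(p,P):return np.atleast_2d(P)/1e3@Rz(p[2]).T+[p[0],p[1],0]
# book: x up slope (leans to +x), z toward robot
def Rb(yaw,l=.6):
    X=np.array([np.sin(l),0,np.cos(l)]);Z=np.array([-np.cos(l),0,np.sin(l)])
    return Rz(yaw)@np.c_[X,np.cross(Z,X),Z]
def book(p,P):return np.atleast_2d(P)/1e3@Rb(p[3]).T+p[:3]
E
cat > fit.py <<'E'
from h import *
so=[("top",(-105,45,12),(410,300.5)),("top",(-40,-15,150),(460.5,254)),("top",(-134,-15,160),(459.3,312)),("top",(0,-55,180),(485,233)),("top",(0,76,150),(407,234)),
 ("scene",(45,-55,12),(381.3,396.5)),("scene",(-134,-15,150),(280,368))]
bo=[("top",(76,51,0),(229.5,218.8)),("top",(76,-51,0),(282.5,200)),("scene",(76,51,17),(281,188)),("scene",(76,-51,0),(318,208)),
]
def fit(o,f,x0):
    g=lambda p:np.concatenate([proj(n,f(p,P))[0]-u for n,P,u in o])
    r=least_squares(g,x0,loss="soft_l1");print(r.x,"\n",g(r.x).reshape(-1,2).round(1).tolist());return r.x
s=fit(so,scan,[.5,-.3,0]);b=fit(bo,book,[.5,.05,.1,.2])
json.dump({"s":s.tolist(),"b":b.tolist()},open("pose.json","w"))
print("monitor",tri((192,130),(220,324)),tri((192,130),(235,330)),"bell",tri((355,290),(358,205)))
def box(x,y,z):
    v=np.array([(a,b,c) for a in x for b in y for c in z],float);e=[(i,j) for i in range(8) for j in range(i) if (v[i]!=v[j]).sum()==1];return v,e
S=[box((-27,27),(-55,76),(117,185)),box((-105,45),(-55,45),(0,12)),box((-134,-19),(-30,0),(134,166))];B=[box((-76,76),(-51,51),(0,17))]
out=[]
for n,(x,y,w,h,x2,y2,w2,h2) in {"top":(390,200,100,130,225,190,90,130),"scene":(260,280,130,140,245,170,80,140)}.items():
    k=4;im=cv2.resize(cv2.imread(f"pics/{n}0.png"),None,fx=k,fy=k,interpolation=cv2.INTER_CUBIC)
    for L,f,p,c in((S,scan,s,(0,255,0)),(B,book,b,(0,0,255))):
        for v,e in L:
            u=((proj(n,f(p,v))+.5)*k).astype(int)
            for i,j in e: cv2.line(im,u[i].tolist(),u[j].tolist(),c,1)
    A=[im[y*k:(y+h)*k,x*k:(x+w)*k],im[y2*k:(y2+h2)*k,x2*k:(x2+w2)*k]]
    cv2.imwrite(f"pics/ov_{n}.png",np.hstack(A)[:600,:800])
E
python3 fit.py
```

```text
[ 0.4277 -0.3207 -0.12  ] 
 [[-1.1, -1.3], [-2.3, 3.7], [1.0, -0.0], [1.5, -0.0], [-0.7, -1.3], [1.2, -0.5], [-4.2, 3.9]]
[0.4558 0.0043 0.0884 0.2882] 
 [[-0.9, 0.4], [0.5, -0.3], [-0.4, -1.4], [0.8, 3.8]]
monitor (array([0.3012, 0.0456, 0.3693]), np.float64(7.46118604283734)) (array([0.2941, 0.0243, 0.3848]), np.float64(9.778392298681268)) bell (array([ 0.519 , -0.1754,  0.0525]), np.float64(0.6684460578763378))
```

View pics/ov_top.png

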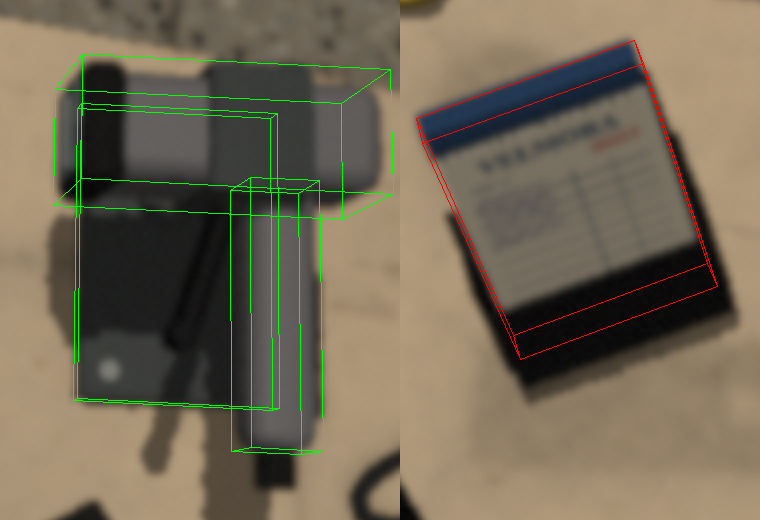

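View pics/ov_scene.png

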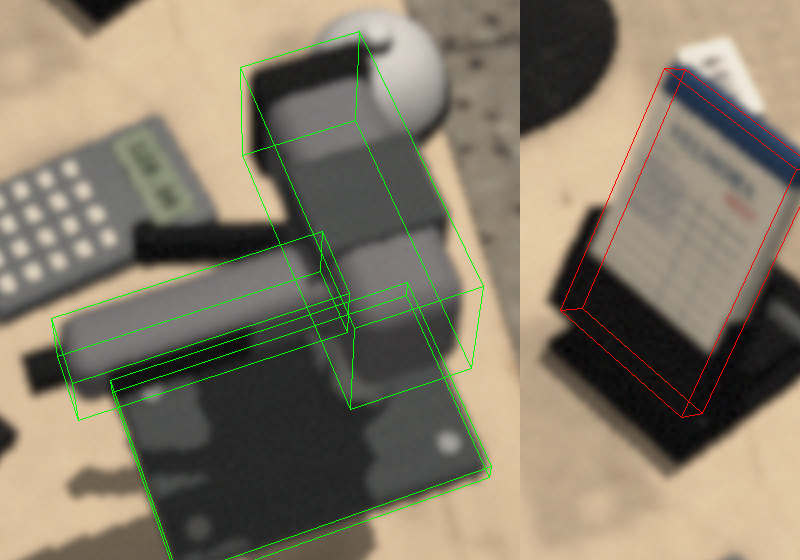

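The overlays fit to a few px: foot, grip and book all line up. Before moving near the monitor's corner at about (0.30, 0.04, 0.38), I'll identify the arm's link lengths and check reach and clearance.

```bash
cat >> h.py <<'E'
try:
    _p=json.load(open("pose.json"));S=np.array(_p["s"]);B=np.array(_p["b"])
    Rs=Rz(S[2])
    Rsq=np.c_[Rs[:,0],-Rs[:,1],[0,0,-1.]]            # tool down, y = -scanner y
    def flip(R):return R@np.diag([-1.,-1,1])
    R_b=Rb(B[3]);Rg=np.c_[np.cross(R_b[:,2],-R_b[:,0]),R_b[:,2],-R_b[:,0]]  # tool y=book z, z=-book x
    INS=.05
    Pg=book(B,(76,0,8.5))[0]-INS*R_b[:,0]             # TCP for grasp
except FileNotFoundError: pass
E
python3 - <<'E'
from h import *
rows=[]
for x in(.4,.5,.6,.7):
  for z in(.15,.3,.45):
    for t in(-.6,-.3,0):
      R=np.c_[[-np.cos(t),0,np.sin(t)],[0,1,0],[np.sin(t),0,-np.cos(t)]]
      R[:,0]=np.cross(R[:,1],R[:,2])
      q=ctrl.ik([x,0,z],R)
      if q is not None and abs(q[3])<2 and abs(q[0])<2: rows.append([*q,x,z])
D=np.array(rows);a=np.radians(D[:,1]);b=a+np.radians(D[:,2]);c=b+np.radians(D[:,4]);o=np.ones_like(a);Z=0*o
A=np.r_[np.c_[o,Z,np.sin(a),np.sin(b),np.sin(c)],np.c_[Z,o,np.cos(a),np.cos(b),np.cos(c)]]
k,r,*_=np.linalg.lstsq(A,np.r_[D[:,6],D[:,7]],rcond=None);print(len(D),"a1 d1 L2 L3 Lt",k,r)
up=np.array([0,0,.12])
sq=scan(S,(-75,-9,131))[0]
fin=scan(S,(0,77+100+8.5,226-50))[0]
for n,p,R in(("sq",sq,Rsq),("g",Pg,Rg),("gd",Pg+.12*R_b[:,0],Rg),("fin",fin,Rsq)):
  for f in(0,1):
    q=ctrl.ik(p,flip(R) if f else R);print(n,f,p,q)
print(ctrl.current_tool_pos())
E
```

```text
Traceback (most recent call last):
IndexError: too many indices for array: array is 1-dimensional, but 2 were indexed
```

```bash
python3 - <<'E'
from h import *
R=np.diag([-1.,1,-1])
for p in([.5,0,.3],[.6,0,.2],[.6,.1,.2]): print(ctrl.ik(p,R),ctrl.ik(p,flip(R)))
up=np.array([0,0,.12])
sq=scan(S,(-75,-9,131))[0]
fin=scan(S,(0,77+100+8.5,226-50))[0]
for n,p,R in(("sq",sq,Rsq),("g",Pg,Rg),("gd",Pg+.12*R_b[:,0],Rg),("fin",fin,Rsq)):
  for f in(0,1):
    q=ctrl.ik(p,flip(R) if f else R);print(n,f,p,q)
E
```

```text
[ -6.8459  12.1409  83.5118  -0.      84.3473 -96.8459] [-6.8459 12.1409 83.5118 -0.     84.3473 83.1541]
[ -5.7008  25.2923  79.3648  -0.      75.343  -95.7008] [-5.7008 25.2923 79.3648 -0.     75.343  84.2992]
[  3.8394  25.9769  78.1647  -0.      75.8584 -86.1606] [ 3.8394 25.9769 78.1647 -0.     75.8584 93.8394]
sq 0 [ 0.3522 -0.3207  0.131 ] [-49.5076  20.1821 101.2147  -0.      58.6032  47.3704]
sq 1 [ 0.3522 -0.3207  0.131 ] [ -49.5076   20.1821  101.2147   -0.       58.6032 -132.6296]
g 0 [0.4631 0.0065 0.1147] [  0.7392  40.1056  77.1303  -8.8801  96.051  165.9317]
g 1 [0.4631 0.0065 0.1147] [  0.7392  40.1056  77.1303  -8.8801  96.051  -14.0683]
gd 0 [0.5281 0.0258 0.2137] [  2.1686  39.7613  60.4234  -8.7492 113.1088 164.6243]
gd 1 [0.5281 0.0258 0.2137] [  2.1686  39.7613  60.4234  -8.7492 113.1088 -15.3757]
fin 0 [ 0.45   -0.1366  0.176 ] [-24.1674  16.2758  98.5924  -0.      65.1318  72.7106]
fin 1 [ 0.45   -0.1366  0.176 ] [ -24.1674   16.2758   98.5924   -0.       65.1318 -107.2894]
```

```bash
cat > kin.py <<'E'
from h import *
D=[]
for x in(.42,.5,.6,.7):
  for z in(.15,.3,.45):
    for ty in(0,.3,-.3):
      y=0
      R=np.diag([-1.,1,-1]); 
      q=ctrl.ik([x,y,z],R)
      if q is None: continue
      a=np.radians(q[0]);rr=np.cos(a)*x+np.sin(a)*y
      # tilt in arm plane
      u=np.array([np.cos(a),np.sin(a),0]);v=np.array([-np.sin(a),np.cos(a),0])
      zt=np.sin(ty)*u-np.cos(ty)*np.array([0,0,1]);Rt=np.c_[np.cross(v,zt),v,zt]
      q=ctrl.ik([x,y,z],Rt)
      if q is not None and abs(q[3])<1:D.append([*q,rr,z])
D=np.array(D);a=np.radians(D[:,1]);b=a+np.radians(D[:,2]);c=b+np.radians(D[:,4]);o=np.ones_like(a);Z=0*o
A=np.r_[np.c_[o,Z,np.sin(a),np.sin(b),np.sin(c)],np.c_[Z,o,np.cos(a),np.cos(b),np.cos(c)]]
k,r,*_=np.linalg.lstsq(A,np.r_[D[:,6],D[:,7]],rcond=None);print(len(D),"a1 d1 L2 L3 Lt",k,r)
for q in([.74,40.1,77.1],[2.17,39.8,60.4],[-24,16,98.6]):
    a=np.radians(q[1]);b=a+np.radians(q[2]);e=np.array([k[0]+k[2]*np.sin(a),k[1]+k[2]*np.cos(a)]);w=e+k[3]*np.array([np.sin(b),np.cos(b)]);print("elbow",e,"wrist",w)
E
python3 kin.py
```

```text
35 a1 d1 L2 L3 Lt [0.0049 0.1313 0.563  0.3826 0.339 ] [0.0438]
elbow [0.3676 0.562 ] wrist [0.7079 0.3871]
elbow [0.3653 0.5639] wrist [0.7419 0.4961]
elbow [0.1601 0.6725] wrist [0.508  0.5132]
```

```bash
python3 - <<'E'
import cv2,numpy as np
t=cv2.imread("pics/top0.png");s=cv2.imread("pics/scene0.png")
def crop(im,x,y,w,h,k):
    c=cv2.convertScaleAbs(cv2.resize(im[y:y+h,x:x+w],None,fx=k,fy=k,interpolation=cv2.INTER_CUBIC),alpha=2.,beta=20)
    for i in range(0,w,20): cv2.putText(c,str(x+i),(i*k,10),0,.35,(0,0,255),1);cv2.line(c,(i*k,0),(i*k,h*k),(0,160,255),1)
    for i in range(0,h,20): cv2.putText(c,str(y+i),(0,i*k+10),0,.35,(0,0,255),1);cv2.line(c,(0,i*k),(w*k,i*k),(0,160,255),1)
    return c
cv2.imwrite("pics/mon.png",np.hstack([crop(t,130,240,120,120,4)[:480],crop(s,180,100,80,160,3)]))
E
```

```text
(no output)
```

View pics/mon.png

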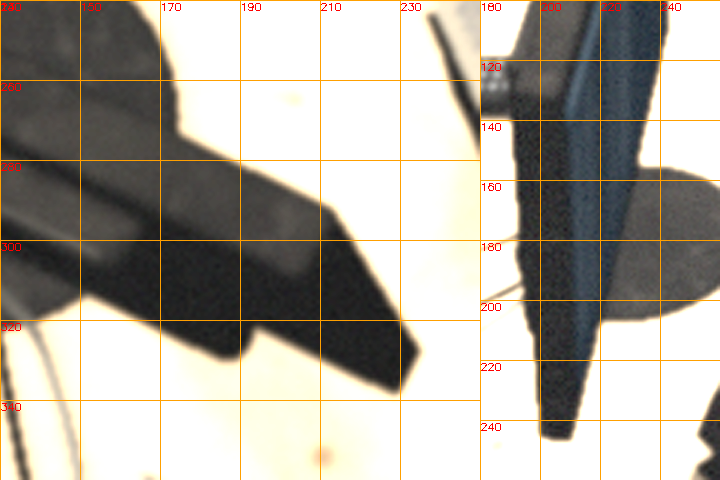

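The monitor's near top corner is at top (212,292) / scene (208,136). Its lower corner is at (234,328) / (211,246).

```bash
python3 - <<'E'
from h import *
print(tri((208,136),(212,292)),tri((192,130),(203,308)),tri((211,246),(234,328)))
# height of the arm vs. posture candidates for the route start->scanner
for p in([.168,.602,.5],[.2,.45,.6],[.352,-.32,.5],[.352,-.32,.3]): print(p,ctrl.ik(p,flip(Rsq)),ctrl.ik(p,Rsq))
E
```

```text
(array([0.3397, 0.0617, 0.3357]), np.float64(1.2325069911336755)) (array([0.3174, 0.0713, 0.3505]), np.float64(0.606074696352465)) (array([0.2986, 0.0797, 0.0403]), np.float64(1.3398038158542818))
[0.168, 0.602, 0.5] [ 68.9352  22.4     39.5814  -0.     118.0185 -14.1868] [ 68.9352  22.4     39.5814  -0.     118.0185 165.8132]
[0.2, 0.45, 0.6] [ 59.086   10.8887  41.3472  -0.     127.7641 -24.036 ] [ 59.086   10.8887  41.3472  -0.     127.7641 155.964 ]
[0.352, -0.32, 0.5] [ -49.4709    6.8794   60.9668   -0.      112.1538 -132.5929] [-49.4709   6.8794  60.9668  -0.     112.1538  47.4071]
[0.352, -0.32, 0.3] [ -49.4709    9.9307   86.4044   -0.       83.6649 -132.5929] [-49.4709   9.9307  86.4044  -0.      83.6649  47.4071]
```

```bash
python3 - <<'E'
from h import *
R0=ctrl.current_eef_rot();ctrl.goto([.168,.602,.5],R0)
sq=scan(S,(-75,-9,131))[0]
ctrl.goto(sq+[0,0,.35],Rsq)
ctrl.goto(sq+[0,0,.12],Rsq)
T=np.eye(4);T[:3,:3]=ctrl.current_eef_rot();T[:3,3]=ctrl.current_tool_pos()
im=ctrl.read_camera("wrist");w=ctrl.camera_params("wrist");w["pose"]=T@w["T_tool_cam"];C["wrist"]=w
def box(x,y,z):
    v=np.array([(a,b,c) for a in x for b in y for c in z],float);return v,[(i,j) for i in range(8) for j in range(i) if (v[i]!=v[j]).sum()==1]
cv2.imwrite("pics/w1raw.png",im)
for v,e in[box((-27,27),(-55,76),(117,185)),box((-105,45),(-55,45),(0,12)),box((-134,-19),(-30,0),(134,166))]:
    u=proj("wrist",scan(S,v)).round().astype(int)
    for i,j in e: cv2.line(im,u[i].tolist(),u[j].tolist(),(0,255,0),1)
cv2.imwrite("pics/w1.png",im);print(ctrl.current_t(),ctrl.current_contact_force(),T)
np.save("w1T.npy",T)
E
```

```text
5.5583 [0.0055 0.5039 0.2969] [[ 0.9928 -0.1195  0.0012  0.353 ]
 [-0.1195 -0.9928 -0.0014 -0.3214]
 [ 0.0014  0.0013 -1.      0.2522]
 [ 0.      0.      0.      1.    ]]
```

View pics/w1.png

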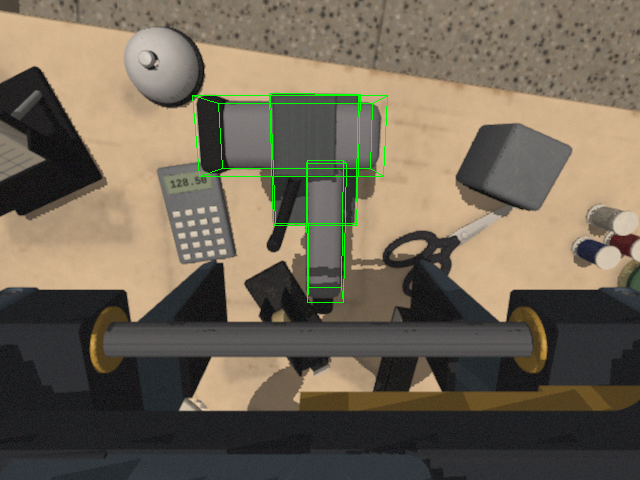

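The wrist view confirms the scanner fit to about 1–2 mm (grip at cols 308–344, rows 165–300; trigger tip at (275,245)). Now squeeze.

```bash
python3 - <<'E'
from h import *
sq=scan(S,(-75,-9,131))[0]
hit=ctrl.move_l(sq,vel=.1,contact_N=10);print("hit",hit,ctrl.current_tool_pos(),sq)
if not hit:
    f0=ctrl.current_contact_force()
    ctrl.command_gripper(.3)
    print("w",ctrl.current_grip_width()*91,ctrl.current_grasp_force(),ctrl.current_contact_force()-f0,ctrl.current_tool_pos()-sq)
    ctrl.sleep(.5)
    print("w",ctrl.current_grip_width()*91,ctrl.current_grasp_force(),ctrl.current_contact_force()-f0)
E
```

```text
hit False [ 0.3524 -0.321   0.1315] [ 0.3522 -0.3207  0.131 ]
w 29.243359223602255 30.064266175031662 [-15.5768 -38.044  -21.2534] [-0.0004 -0.0053  0.0002]
w 29.39563850282533 30.06228134036064 [-14.4881 -37.4883 -21.0446]
```

```bash
python3 - <<'E'
from h import *
im=ctrl.read_camera("wrist")[100:480,120:520];cv2.imwrite("pics/w2.png",cv2.resize(im,None,fx=1.5,fy=1.5,interpolation=cv2.INTER_CUBIC))
print(ctrl.current_wrist_torque(),ctrl.current_grip_width())
E
```

```text
[-6.94    2.9001 -0.3617] 0.3215716501772864
```

View pics/w2.png

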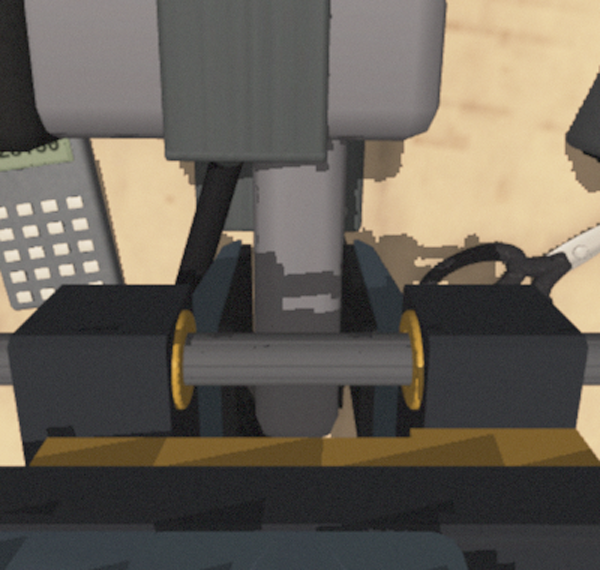

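The view shows the left finger wedged between the grip and the trigger: the trigger lies outside the finger at (185–235, 170–285), still slanted, and the width is only about 29 mm. I'll ease the grip, lift straight out, and redo the squeeze gently in steps.

```bash
python3 - <<'E'
from h import *
ctrl.command_gripper(.345)
print(ctrl.current_grip_width()*91,ctrl.current_contact_force(),ctrl.current_tool_pos())
p=ctrl.current_tool_pos()
for i in range(1,6):
    ctrl.move_l(np.r_[p[:2],p[2]+.012*i],vel=.05);print(ctrl.current_contact_force(),ctrl.current_grip_width()*91)
ctrl.command_gripper(1.);print(ctrl.current_grip_width(),ctrl.current_contact_force(),ctrl.current_tool_pos(),ctrl.current_t())
im=ctrl.read_camera("top")[200:330,390:500];cv2.imwrite("pics/t3.png",cv2.resize(im,None,fx=4,fy=4))
E
```

```text
31.794962188361378 [-10.5225 -31.9589 -17.0889] [ 0.3519 -0.3249  0.1311]
[ 0.7089 -0.3709 -0.5319] 31.580680602595983
[0.5214 0.3389 0.3458] 31.340470043824038
[-0.033   0.3473 -0.2742] 31.225494725968343
[-0.309   0.4232 -0.9723] 31.086704515577743
[ 0.0914  0.6674 -0.4819] 31.393785379228067
1.0033730106284688 [ 0.3602 -0.7484  0.4869] [ 0.3519 -0.3249  0.1911] 11.675
```

```bash
python3 - <<'E'
from h import *
sq=scan(S,(-75,-9,131))[0]
ctrl.move_l(sq+[0,0,.12],vel=.2)
im=ctrl.read_camera("wrist");a=cv2.imread("pics/w1raw.png")
d=cv2.absdiff(im,a).max(2);print("trigger diff",d[175:255,262:300].mean(),"ref",d[100:170,200:380].mean())
hit=ctrl.move_l(sq,vel=.12,contact_N=10);print("hit",hit,ctrl.current_tool_pos()-sq)
f0=ctrl.current_contact_force()
for w in (62,58,54,50,48,46,45):
    ctrl.command_gripper(w/91)
    print(w,round(ctrl.current_grip_width()*91,2),ctrl.current_grasp_force().round(2) if hasattr(ctrl.current_grasp_force(),'round') else ctrl.current_grasp_force(),ctrl.current_contact_force()-f0,(ctrl.current_tool_pos()-sq)*1e3,ctrl.current_t())
E
```

```text
trigger diff 6.031578947368421 ref 4.945476190476191
hit False [ 0.0002 -0.0003  0.0005]
62 62.13 0.0 [-0.1033  1.1186 -0.2728] [-0.0083  0.0113  0.0051] 14.0
58 58.18 0.0 [0.6937 0.9323 0.9472] [-0.0175  0.0205 -0.0279] 14.2917
54 54.19 0.0 [-0.3033  1.2638 -1.126 ] [ 0.0025  0.0223 -0.0149] 14.5833
50 49.91 0.0 [ 0.3782 -0.2388 -1.0573] [ 0.0007  0.0165 -0.0231] 14.875
48 47.88 0.0 [-0.1232  0.4742 -0.7351] [ 0.0033 -0.0132 -0.012 ] 15.125
46 46.16 0.0 [0.2123 0.5159 0.0837] [-0.0053  0.0196  0.0057] 15.375
45 45.22 0.0 [ 0.3416  0.1024 -1.1779] [ 0.0072  0.0263 -0.0212] 15.5917
```

```bash
python3 - <<'E'
from h import *
pan=[]
for w in (45,56,70,91):
    ctrl.command_gripper(w/91)
    print(w,round(ctrl.current_grip_width()*91,2),ctrl.current_grasp_force(),ctrl.current_contact_force(),ctrl.current_t())
    im=ctrl.read_camera("wrist");cv2.imwrite(f"pics/r{w}.png",im)
    pan.append(cv2.convertScaleAbs(cv2.resize(im[190:340,210:410],(400,300),interpolation=cv2.INTER_CUBIC),alpha=1.8,beta=15))
cv2.imwrite("pics/pan.png",np.vstack([np.hstack(pan[:2]),np.hstack(pan[2:])]))
E
```

```text
45 44.88 0.0 [ 0.2698 -0.1094  0.0787] 15.8083
56 56.24 0.0 [-0.1242 -0.2589  0.0473] 16.25
70 69.98 0.0 [-0.3231  0.2525  0.7252] 16.7333
91 90.99 0.0 [ 0.4241  0.185  -0.3331] 17.3083
```

View pics/pan.png

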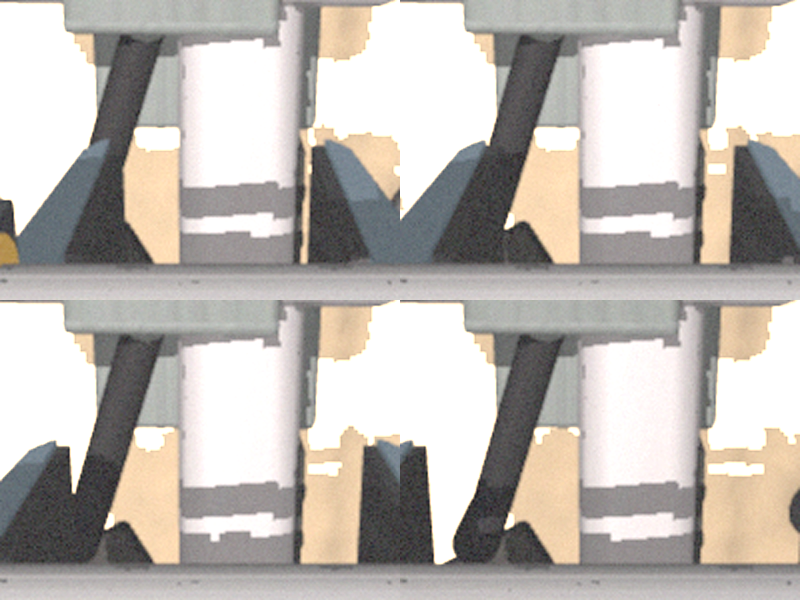

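The panels explain it. The pad corners triangulate to about 32 mm behind the nominal TCP, so the open fingertips were at z≈163 mm, just above the trigger, which is still at rest. I'll go down 26 mm more with contact sensing, then close in steps.

```bash
python3 - <<'E'
from h import *
sq=scan(S,(-75,-9,131-26))[0]
hit=ctrl.move_l(sq,vel=.08,contact_N=8);print("hit",hit,ctrl.current_tool_pos()-sq)
f0=ctrl.current_contact_force()
if not hit:
  for w in (60,54,49,45,43):
    ctrl.command_gripper(w/91)
    print(w,round(ctrl.current_grip_width()*91,2),ctrl.current_grasp_force(),ctrl.current_contact_force()-f0,(ctrl.current_tool_pos()-sq)*1e3,ctrl.current_t())
cv2.imwrite("pics/q1.png",ctrl.read_camera("wrist"))
E
```

```text
hit False [-0.  0. -0.]
60 59.76 2.3456143587827682 [-3.3662  4.9235 -0.3843] [-0.5553  0.7857 -0.0838] 18.4833
54 53.9 2.558780685067177 [-2.515   4.3197 -0.2869] [-0.6844  0.9436 -0.1424] 18.8083
49 48.99 2.7184872329235077 [-3.6899  4.4521  0.2991] [-0.7371  1.0206 -0.1915] 19.1167
45 45.14 3.3697356283664703 [-2.5528  5.5415  0.1252] [-0.7703  1.2025 -0.1985] 19.4083
43 43.03 14.993156790733337 [-3.0793  7.5456 -0.0844] [-0.8339  1.5005 -0.2875] 19.65
```

```bash
python3 - <<'E'
from h import *
for w in (42,41,39):
    ctrl.command_gripper(w/91)
    print(w,round(ctrl.current_grip_width()*91,2),ctrl.current_grasp_force(),ctrl.current_contact_force(),ctrl.current_tool_pos(),ctrl.current_t())
ctrl.sleep(.2)
im=ctrl.read_camera("wrist")
cv2.imwrite("pics/q2.png",im)
ctrl.command_gripper(1.)
ctrl.sleep(.2)
im2=ctrl.read_camera("wrist");cv2.imwrite("pics/q3.png",im2)
print(ctrl.current_grip_width(),ctrl.current_t())
# dark (lever) columns per row, squeezed vs released
for r in range(195,262,8):
    f=lambda m:[int(c) for c in np.flatnonzero(m[r,225:300].max(1)<75)[[0,-1]]+225] if (m[r,225:300].max(1)<75).any() else None
    print(r,f(im),f(im2))
E
```

```text
42 42.48 29.991624355316162 [-3.9511  5.7314 -0.7788] [ 0.3514 -0.3196  0.1047] 19.9167
41 42.78 29.991490244865417 [-3.388   5.7926 -1.3325] [ 0.3513 -0.3196  0.1047] 20.1333
39 42.02 29.991807639598846 [-2.9607  6.2487 -0.638 ] [ 0.3513 -0.3195  0.1047] 20.35
0.9996774521735562 21.7167
195 None None
203 None None
211 None None
219 [254, 299] [229, 255]
227 [254, 295] [252, 285]
235 [269, 296] [257, 282]
243 [270, 296] [254, 280]
251 [271, 296] [253, 278]
259 [257, 297] [251, 295]
```

Trigger fully in: it stalled at 42.0 mm under 30 N. On release it sprang back, since the lever's image edge returned to its slant. Next is a better arm-clearance estimate for the book grasp (no robot time used).

```bash
sed -i 's/^INS=/INS=/; s/INS=.05/INS=.07/' h.py; cat > kin2.py <<'E'
from h import *
exec(open("kin.py").read().split("A=np.r_")[0].replace("from h import *",""))
s,c_=np.sin,np.cos
A=np.r_[np.c_[o,Z,s(a),s(b),s(c),c_(a),c_(b),c_(c)],np.c_[Z,o,c_(a),c_(b),c_(c),-s(a),-s(b),-s(c)]]
k,r,rk,_=np.linalg.lstsq(A,np.r_[D[:,6],D[:,7]],rcond=None);print(len(D),rk,k,"maxres",np.abs(A@k-np.r_[D[:,6],D[:,7]]).max())
for n,P,R in(("g",Pg,Rg),("appr",Pg+.1*R_b[:,0],Rg),("drawn",Pg+.12*R_b[:,0],Rg)):
    q=ctrl.ik(P,R);print(n,P,q)
    a1=np.radians(q[1]);b1=a1+np.radians(q[2]);sh=k[:2];e=sh+k[2]*np.array([s(a1),c_(a1)]);e2=e+k[6]*np.array([c_(b1),-s(b1)]);w=e2+k[3]*np.array([s(b1),c_(b1)])
    print(" shoulder",sh,"elbow",e,e2,"wrist",w)
E
python3 kin2.py
```

```text
35 8 [ 0.      0.2566  0.5968  0.3844  0.3849 -0.      0.1179  0.    ] maxres 8.881784197001252e-16
g [0.4523 0.0033 0.0982] [  0.4732  40.4949  79.5743  -8.9907  93.2158 166.1418]
 shoulder [0.     0.2566] elbow [0.3875 0.7104] [0.3285 0.6084] wrist [0.6611 0.4158]
appr [0.5064 0.0193 0.1807] [  1.7214  39.493   66.4254  -8.6885 107.3752 165.0914]
 shoulder [0.     0.2566] elbow [0.3796 0.7172] [0.3472 0.6038] wrist [0.7169 0.4983]
drawn [0.5172 0.0225 0.1972] [  1.9484  39.578   63.486   -8.7047 110.2301 164.865 ]
 shoulder [0.     0.2566] elbow [0.3802 0.7166] [0.3536 0.6017] wrist [0.728  0.5149]
```

Clearance is ample: arm about 0.6 m high over a 0.35 m monitor. Now the book.

```bash
python3 - <<'E'
from h import *
p=ctrl.current_tool_pos()
ctrl.move_l(p+[0,0,.12],vel=.25)
ctrl.command_gripper(.66)
ctrl.goto(Pg+.1*R_b[:,0],Rg);print(ctrl.current_t())
hit=ctrl.move_l(Pg,vel=.1,contact_N=6);print("hit",hit,(ctrl.current_tool_pos()-Pg)@R_b*1e3)
f0=ctrl.current_contact_force()
if not hit:
    ctrl.command_gripper(.05)
    print(ctrl.current_grip_width()*91,ctrl.current_grasp_force(),ctrl.current_contact_force()-f0,(ctrl.current_tool_pos()-Pg)@R_b*1e3,ctrl.current_t())
cv2.imwrite("pics/g1.png",ctrl.read_camera("wrist"))
E
```

```text
24.8583
hit False [ 0.5714 -0.1089 -0.2706]
16.824412386511252 29.99982923269272 [-0.8899 -0.639   0.5268] [-0.0207 -0.0142 -0.0382] 26.7417
```

```bash
python3 - <<'E'
from h import *
f0=ctrl.current_contact_force()
ctrl.move_l(Pg+.12*R_b[:,0],vel=.12)
print("drawn",ctrl.current_grip_width()*91,ctrl.current_contact_force()-f0,ctrl.current_t())
fin=scan(S,(0,77+100+8.5,226-70))[0]
ctrl.move_l(Pg+.12*R_b[:,0]+[0,0,.06],vel=.15)
ctrl.goto(fin+[0,0,.08],Rsq);print(ctrl.current_t())
ctrl.move_l(fin,vel=.08);ctrl.sleep(.3)
print(ctrl.current_grip_width()*91,ctrl.current_grasp_force(),ctrl.current_contact_force(),ctrl.current_tool_pos()-fin,ctrl.current_eef_rot()-Rsq,ctrl.current_t())
for n in("top","scene","wrist"): cv2.imwrite(f"pics/f_{n}.png",ctrl.read_camera(n))
# numeric check: blue band & white pixels in scene/top vs predicted projection of book
Rf=np.c_[[0,0,1.],np.cross(-Rs[:,1],[0,0,1.]),-Rs[:,1]];O=scan(S,(0,77+100+17,150))[0]
for n in("top","scene"):
    d=cv2.absdiff(cv2.imread(f"pics/f_{n}.png"),cv2.imread(f"pics/{n}0.png"))
    im=cv2.imread(f"pics/f_{n}.png").astype(int)
    P=np.array([(x,y,z) for x in(-76,76) for y in(-51,51) for z in(0,17)])/1e3@Rf.T+O
    print(n,"pred\n",proj(n,P).round(1).tolist())
    m=((im[...,0]-im[...,2]>30)).astype(np.uint8);k,l,st,ce=cv2.connectedComponentsWithStats(m)
    print(" blue",[(st[i].tolist(),ce[i].round(1).tolist()) for i in range(1,k) if st[i,4]>15])
    x0,y0=proj(n,P).min(0).astype(int)-15;x1,y1=proj(n,P).max(0).astype(int)+15
    cv2.imwrite(f"pics/fc_{n}.png",im[max(y0,0):y1,max(x0,0):x1])
E
```

```text
drawn 16.986036365322793 [-0.772  -0.1036  0.65  ] 27.9417
29.9583
17.284065892186238 29.999800622463226 [-0.3132  0.3843 -0.5673] [ 0.0001 -0.      0.0002] [[ 0.      0.      0.0004]
 [ 0.     -0.     -0.0002]
 [ 0.0004  0.0001  0.    ]] 31.4083
top pred
 [[338.5, 211.6], [347.4, 212.1], [336.3, 264.1], [345.3, 264.5], [342.8, 189.2], [353.2, 189.8], [340.3, 250.8], [351.0, 251.3]]
 blue [([105, 292, 11, 16, 100], [110.0, 297.9])]
scene pred
 [[337.4, 272.4], [340.4, 278.7], [289.1, 286.4], [291.7, 293.0], [338.4, 220.4], [341.8, 227.0], [284.2, 235.0], [287.0, 241.8]]
 blue [([91, 113, 4, 10, 29], [92.1, 118.2]), ([162, 121, 9, 8, 23], [167.0, 125.1]), ([286, 233, 18, 11, 141], [294.1, 237.6])][ WARN:0@3.299] global loadsave.cpp:1063 imwrite_ Unsupported depth image for selected encoder is fallbacked to CV_8U.
```

```bash
python3 - <<'E'
import cv2,numpy as np
a=cv2.imread("pics/scene0.png");b=cv2.imread("pics/f_scene.png")
d=cv2.absdiff(a,b).max(2)>25
print("left edge",[(r,int(np.flatnonzero(d[r,270:340])[0]+270)) for r in range(236,294,6) if d[r,270:340].any()])
print("bottom edge",[(c,int(np.flatnonzero(d[240:310,c])[-1]+240)) for c in range(290,322,4) if d[240:310,c].any()])
for r in(250,270,285,290,295,300):print(r,b[r,284:316:4].mean(1).astype(int).tolist())
# bystanders: change in top view
t0=cv2.imread("pics/top0.png");t=cv2.imread("pics/f_top.png");D=cv2.absdiff(t0,t).max(2)
for n,(x,y,w,h) in dict(block=(168,198,40,24),tape=(212,165,28,28),calc=(343,285,42,40),bell=(340,195,35,33)).items():print(n,D[y:y+h,x:x+w].mean().round(1))
E
```

```text
left edge [(236, 270), (242, 273), (248, 279), (254, 286), (260, 286), (266, 286), (272, 287), (278, 288), (284, 271), (290, 271)]
bottom edge [(290, 309), (294, 303), (298, 289), (302, 309), (306, 309), (310, 309), (314, 309), (318, 309)]
250 [32, 122, 127, 125, 115, 115, 54, 52]
270 [19, 88, 126, 121, 121, 122, 122, 122]
285 [53, 140, 123, 125, 126, 126, 138, 171]
290 [207, 211, 159, 181, 209, 211, 216, 217]
295 [127, 132, 206, 214, 213, 214, 212, 218]
300 [110, 123, 213, 214, 215, 213, 213, 214]
block 3.4
tape 3.1
calc 27.4
bell 59.4
```

```bash
python3 - <<'E'
import cv2,numpy as np
b=cv2.imread("pics/f_top.png").mean(2).astype(int);a=cv2.imread("pics/top0.png").mean(2).astype(int)
for r in range(240,276,3):print(r,b[r,326:364:2].tolist())
s=cv2.imread("pics/f_scene.png").mean(2).astype(int)
print()
for r in range(226,300,4):print(r,s[r,276:324:3].tolist())
E
```

```text
240 [137, 136, 136, 136, 136, 136, 118, 82, 58, 39, 31, 28, 31, 87, 141, 141, 138, 134, 134]
243 [137, 137, 137, 136, 137, 136, 137, 136, 133, 124, 110, 87, 63, 67, 107, 145, 147, 146, 146]
246 [137, 136, 137, 137, 138, 137, 138, 138, 138, 138, 138, 138, 136, 132, 124, 137, 146, 147, 146]
249 [136, 136, 136, 136, 137, 137, 137, 138, 138, 138, 139, 140, 139, 141, 142, 142, 143, 144, 144]
252 [145, 139, 137, 136, 136, 137, 138, 138, 138, 138, 139, 140, 141, 143, 143, 143, 143, 144, 146]
255 [149, 149, 148, 143, 138, 138, 137, 136, 137, 138, 138, 139, 141, 141, 142, 143, 144, 145, 145]
258 [148, 148, 148, 147, 147, 146, 142, 141, 139, 138, 138, 140, 140, 140, 141, 142, 143, 144, 145]
261 [148, 148, 147, 146, 146, 146, 144, 144, 143, 141, 139, 137, 139, 140, 141, 141, 141, 143, 143]
264 [121, 137, 145, 146, 146, 145, 144, 144, 143, 142, 141, 140, 138, 139, 139, 140, 141, 141, 142]
267 [105, 98, 99, 113, 133, 141, 143, 143, 142, 142, 141, 138, 137, 136, 136, 138, 139, 139, 139]
270 [111, 111, 109, 105, 95, 93, 116, 134, 140, 141, 139, 137, 137, 137, 134, 134, 133, 135, 137]
273 [112, 111,
[... 862 characters left out ...]
 111, 120, 122, 120, 121, 124, 116, 121]
270 [14, 18, 17, 21, 88, 124, 122, 121, 121, 121, 122, 122, 122, 122, 114, 119]
274 [18, 17, 17, 21, 74, 124, 122, 121, 121, 122, 119, 119, 120, 119, 112, 122]
278 [49, 15, 19, 15, 63, 121, 124, 121, 119, 118, 121, 120, 118, 120, 122, 125]
282 [107, 73, 19, 17, 54, 118, 125, 120, 118, 120, 125, 124, 127, 129, 138, 159]
286 [186, 124, 98, 112, 182, 125, 127, 125, 127, 129, 146, 178, 202, 213, 214, 213]
290 [190, 202, 199, 209, 211, 181, 164, 188, 209, 211, 213, 217, 217, 217, 214, 213]
294 [181, 182, 174, 152, 164, 196, 215, 215, 214, 214, 215, 214, 218, 217, 213, 213]
298 [103, 105, 106, 107, 138, 211, 213, 214, 213, 213, 213, 212, 216, 216, 216, 198]
```

```bash
python3 - <<'E'
import cv2,numpy as np
b=cv2.imread("pics/f_top.png").astype(int);a=cv2.imread("pics/top0.png").astype(int)
d=abs(b-a).max(2)
for r in range(180,280,4):print(r,d[r,322:370:3].tolist())
print("col 346 BGR",[(r,b[r,346].tolist()) for r in range(180,262,5)])
from h import *
print(proj("top",scan(S,[(0,185.5,226),(0,185.5,260),(-38,185.5,270),(-50,185.5,74)])))
E
```

```text
180 [27, 5, 27, 27, 24, 17, 10, 11, 3, 9, 9, 2, 5, 3, 2, 6]
184 [40, 33, 38, 35, 30, 3, 13, 20, 16, 16, 10, 14, 17, 4, 5, 8]
188 [25, 33, 37, 42, 39, 38, 26, 18, 10, 13, 4, 4, 8, 11, 8, 13]
192 [95, 85, 60, 47, 41, 33, 32, 29, 30, 31, 46, 42, 40, 24, 11, 16]
196 [108, 111, 109, 100, 94, 89, 80, 42, 69, 85, 95, 93, 88, 81, 65, 42]
200 [104, 109, 108, 108, 104, 85, 15, 60, 75, 83, 89, 93, 94, 93, 87, 70]
204 [125, 103, 109, 108, 107, 26, 55, 69, 89, 87, 67, 85, 88, 65, 76, 76]
208 [143, 114, 99, 107, 98, 6, 58, 76, 91, 94, 74, 31, 25, 50, 69, 65]
212 [142, 143, 112, 98, 90, 7, 49, 64, 78, 84, 86, 89, 84, 78, 75, 66]
216 [139, 136, 138, 123, 90, 16, 28, 51, 60, 69, 76, 78, 74, 70, 61, 51]
220 [138, 137, 130, 123, 121, 63, 14, 18, 37, 47, 54, 55, 54, 48, 41, 24]
224 [91, 98, 129, 117, 124, 130, 86, 9, 27, 27, 31, 32, 31, 26, 23, 4]
228 [84, 84, 140, 135, 133, 131, 130, 106, 40, 20, 22, 19, 20, 16, 37, 111]
232 [84, 103, 148, 149, 138, 134, 125, 119, 125, 130, 119, 117, 133, 143, 155, 161]
236 [25, 30, 73, 121, 125, 127, 141, 141, 152, 153, 83, 46, 147, 161, 161, 160]
240 [29, 28, 27, 27,
[... 432 characters left out ...]
, 58, 59, 61, 60, 60, 62]
268 [51, 52, 55, 67, 49, 19, 16, 36, 63, 40, 41, 42, 47, 50, 39, 61]
272 [48, 52, 53, 55, 54, 63, 51, 15, 61, 40, 58, 60, 53, 54, 40, 53]
276 [47, 50, 53, 55, 55, 50, 44, 35, 13, 30, 39, 39, 44, 39, 41, 47]
col 346 BGR [(180, [83, 95, 100]), (185, [71, 82, 87]), (190, [60, 69, 73]), (195, [56, 64, 68]), (200, [70, 80, 84]), (205, [53, 60, 63]), (210, [55, 64, 67]), (215, [55, 63, 67]), (220, [60, 69, 73]), (225, [34, 31, 28]), (230, [35, 34, 34]), (235, [39, 27, 17]), (240, [42, 30, 21]), (245, [123, 141, 149]), (250, [125, 143, 151]), (255, [124, 142, 150]), (260, [125, 143, 151])]
[[346.8299 219.8732]
 [348.1884 214.9383]
 [347.6834 237.7887]
 [340.8519 263.7565]]
```

```bash
python3 - <<'E'
import cv2,numpy as np
b=cv2.imread("pics/f_top.png");g=b.mean(2).astype(int)
print("gray/10, cols 300..400 step 3; rows 180..290 step 4")
for r in range(184,290,4):print(r,' '.join(f"{g[r,c]//10:2d}" for c in range(300,402,3)))
s=b.astype(int);print("B-R");
for r in range(212,270,4):print(r,' '.join(f"{s[r,c,0]-s[r,c,2]:3d}" for c in range(318,375,3)))
a=cv2.imread("pics/top0.png");print("table/cover colours lit",a[255,340],a[235,265],a[208,270])
E
```

```text
gray/10, cols 300..400 step 3; rows 180..290 step 4
184  5  4  4  5  6  6  6  6  6  6  6  7  7  7  7  8  8  8  8  9  9  9  9 10 10 10 10 10 11 11 11 11 11 11
188  4  3  3  4  7  8  6  6  6  6  6  6  6  6  6  7  7  7  8  8  8  8  8  9  9  9  9 10 10 10 10 10 11 11
192  3  3  3  3  3  3  6  6  6  6  7  6  6  6  6  6  6  6  6  7  7  7  8  8  8  8  9  9  9  9 10 10 10 10
196  3  3  3  3  3  4  6  6  6  6  6  7  7  7  7  6  6  6  6  6  6  6  7  7  7  7  8  8  8  8  9  9  9  9
200  3  3  3  3  3  3  3  5  6  6  6  6  7  7  7  7  7  7  6  6  6  6  6  6  6  6  7  7  7  7  8  8  8  8
204  3  3  3  3  3  3  3  3  6  6  6  6  6  6  7  7  7  7  7  7  7  7  6  6  6  6  6  6  6  6  7  7  7  6
208  4  3  3  3  3  3  3  3  4  6  6  6  6  6  6  6  5  6  7  7  7  7  7  7  7  6  6  6  6  6  6  6  6  4
212  3  3  3  3  3  3  3  3  3  4  6  6  6  6  6  6  6  6  6  6  6  6  6  6  6  6  6  6  7 11  9  6  5  5
216  4  3  3  3  3  3  3  3  3  3  3  5  6  6  6  6  6  6  6  6  6  6  6  6  6  6  6  7 13 14 12  3  4  7
220  3  3  3  3  3  3  3  3  3  3  3  3  3  5  6  6  6  6  6  6  6  6  6  6  6  5  9 13 14 14 
[... 2380 characters left out ...]
0 -27 -26 -26 -26 -26 -26 -30 -22  -6  21  25   1 -50 -50 -49 -48 -47 -48 -52
244 -26 -26 -27 -28 -26 -26 -26 -25 -26 -25 -21 -12 -33 -53 -53 -52 -51 -52 -53
248 -26 -25 -26 -26 -27 -26 -26 -26 -27 -27 -27 -26 -27 -30 -39 -47 -51 -51 -52
252 -28 -29 -29 -27 -25 -26 -25 -25 -27 -27 -26 -27 -27 -27 -28 -27 -29 -35 -45
256 -29 -29 -28 -29 -28 -27 -26 -26 -26 -26 -26 -27 -26 -27 -27 -28 -28 -28 -28
260 -27 -29 -29 -28 -29 -28 -27 -28 -27 -27 -26 -27 -27 -27 -27 -28 -28 -27 -28
264 -21 -18 -20 -25 -28 -28 -27 -27 -27 -27 -27 -25 -26 -27 -27 -26 -27 -28 -28
268 -22 -22 -22 -21 -17 -19 -25 -28 -28 -27 -27 -25 -25 -25 -27 -27 -26 -27 -27
table/cover colours lit [118 148 171] [ 91 103 109] [80 54 34]
```

The arm covers most of the top view, but the visible blue edge there matches the target plane (col 351.5 observed, 351.4 predicted). In the scene view the side edges match, and the book sits about 5 mm high. I'll lower it 5 mm and hand in.

```bash
python3 - <<'E'
from h import *
p=ctrl.current_tool_pos();ctrl.move_l(p-[0,0,.005],vel=.02);ctrl.sleep(.8)
print(ctrl.current_grip_width()*91,ctrl.current_grasp_force(),ctrl.current_contact_force(),np.abs(ctrl.current_dq()).max(),ctrl.current_t())
im=ctrl.read_camera("scene").mean(2).astype(int)
print([(c,im[282:298:2,c].tolist()) for c in(294,306)],im[228:242:2,288].tolist())
print(ctrl.sign_off())
E
```

```text
16.873648002232173 29.999838173389435 [ 0.0509  0.5138 -1.0757] 0.07844411304953484 32.7583
[(294, [123, 123, 126, 126, 128, 181, 215, 216]), (306, [120, 125, 128, 158, 208, 214, 215, 214])] [21, 21, 21, 29, 44, 48, 48]
the job is handed in; nothing more can be done
None
```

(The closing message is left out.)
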